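# Lock the bayonet lid on the sauce canister

### The job

Close the steel canister: take the lid that has the cross pin, set it in the canister's neck with its pin ends down through the two gaps, and twist it clockwise until it cams down tight on the rubber seal, snug but not forced. Let go of it, and leave everything else where it stands.

Things in the scene. Friction and masses are not known exactly. Their poses are not given: they have to be found in the camera images.
- lid: Loose aluminium bayonet lid, 0.28-0.44 kg: round plug, radius 38 mm, 30 mm high; on it an upright grip fin 64 mm long (lid x), 14 mm thick (y), top 64 mm above the underside. A 10 mm round cross pin along lid x, its centre 8 mm above the underside, in line with the fin, sticks out on both sides to 50 mm from the axis. Origin: centre of the underside; z up.
- canister: Steel canister that stands fast, radius 95 mm, with a neck of outer radius 60 mm. Origin: centre of its underside; z up. The neck has an inward flange, inner radius 40.5 mm, 6 mm thick, top face 170 mm above the origin; bore below it: radius 53 mm. Two gaps in the flange, at canister +x and -x, let the lid's pin ends through (lid x along canister x, either way round).
- neck (a point): On the canister's axis, level with the flange's top face. Below it lies a springy rubber seal plate (about 12 N per mm), top 22.0 to 26.6 mm below this point (differs by canister, not reported). The lid's underside lands on it with the pins free below the flange. The pins can then only be turned clockwise (seen from above).
- gap (a point): Middle of the +x gap, 46 mm from the axis, level with the flange's top; the gap is about 18 mm wide along y. Clockwise of each gap a ramp under the flange (8.5 mm below its top at the gap's edge) sinks 6.5 mm per rad of turn, drawing the lid down: a hand on the fin must follow it down. End stop about 1.75 rad from the gap.
- ramp (a point): On a ramp's underside 1 rad clockwise of the +x gap. The ramps bite 0.3 to 1.2 rad from the gap's middle: there a hand pressing lightly feels the lid drawn away downwards. Clamping then grows about 70 N per rad; while turning, the moment is about 0.05 N m per N (less when paused). Snug: about 20 N, 0.28 rad past the bite; under 12 N is loose, over 28 N too tight, 40 N ruins it. It holds where left.
- plain_lid: Another pot's loose aluminium lid, to be left alone: no pins, a plain disc of radius 46 mm, 18 mm high, with a fin 60 by 14 mm that ends 48 mm above its underside. It may lie in either of the two lids' places. Origin: centre of the underside.
- dish: Small white ceramic dish, radius 33 mm, 22 mm high; origin under its centre. Leave.
- sauce_bottle: Sauce bottle, radius 32 mm, 210 mm high; origin under its centre. Leave.
- soy_bottle: Soy bottle, radius 28 mm, 180 mm high; origin under its centre. Leave.
- jar: Amber jar, radius 36 mm, 85 mm high; origin under its centre. Leave.
- tin: Round tin, radius 37 mm, 110 mm high; origin under its centre. Leave.
- scoop: Steel spoon about 200 mm long, lying along its x. Leave.
Mind the look-alikes: they are no part of the job. Leave any blue or pink look-alike of the lid alone.

How it is judged:
By the outcome, as a careful person would: the job done as asked, in the order asked, and still so for the second after the job is handed in, with the robot touching nothing.
It also fails if it takes over 72 s, if anything falls off the work surface, if the arm or the gripper's body presses on something with over 40 N, if the wrist force passes 120 N, or if a joint passes its speed limit or range.

### The arm

A 6-joint arm with a two-finger parallel gripper is mounted at the origin on the work surface. World frame = base frame: x ahead of the robot, y to its left, z up, the work surface at z = 0. Lengths are in m, angles in rad, forces in N, time in s.
With the tool pointing down it reaches from about 0.225 to 0.875 m from the base axis. Payload 3.4 kg.
Tool frame: the origin (TCP) lies at the very end of the fingers, on their centre line; the grasp point (between the pads) lies 19 mm behind it; z points along the fingers, y is the line along which they close (so a half turn about z gives the same grasp; the last joint's range is limited). The gripper opens to 85 mm and grips with 20 to 120 N. Pads are 22 mm wide; open, the fingers measure 114 mm over their backs; the gripper's body (76 mm by 85 mm) begins 54 mm behind the grasp point. The pads swing forward as they close: fully open they stand 13 mm farther back than shut.
Start: joints at [-1.36, 0.276, 1.505, -0, 1.361, -0.121], TCP at [0.187, -0.544, 0.231] pointing down, gripper open.
Joint ranges: [-2.89, 2.89], [-0.75, 2.08], [0.22, 2.7], [-1.18, 4.32], [0.11, 2.71], [-2.7, 2.7]. Speed limits (rad/s): [2.57, 2.57, 3.14, 3.14, 3.14, 3.14].

### API

Orientations are given as a unit quaternion [w, x, y, z].
In Python, from rig import get_state, optics, sign_off gives the robot as it stands.
- The arm moves only by the tool send_rows, never from a script. Its argument "increments" is a list of rows, each an object with "gripper": the gripper's target within -1 to 1 (shut at 1, half-way at 0, fully open at -1); "linear": the shift along the world's x, y, z in m, a list of three; "delta_rot": the turn, a rotation vector about the world's x, y, z in rad, a list of three. In form: [{"gripper": gripper, "linear": [dx, dy, dz], "delta_rot": [rx, ry, rz]}, ...]. A call has 1 to 8 rows; each row is the pose to reach, as a shift and turn from the pose commanded when the call began; what a row does not reach only later rows make up. A row lasts 1/10 s, in which the tool goes at most 50 mm and 8.59 degrees, less where a joint would pass 70% of its speed; a pose out of reach is approached as far as the arm can. A call with a gripper value outside its range is refused whole. The fingers move at their own pace and stop on an object; "newtons" is the grip in N (left out, the last holds). Time passes only in rows, so rows that repeat a pose let the fingers close. It gives the time, the measured TCP pose, the force, the opening and the grip force at its end, in the units of the state.
- get_state(): the state, without advancing time (a new reading comes with each control period).
- optics.get_image(name): name is "scene" or "top" or "wrist"; returns a dict with "pixels" (384x512x3 uint8, blue, green, red), "K" (3x3 intrinsics, pixels), "k1" (the pictures are not rectified: a ray, as slopes to the right and down, at radius r is drawn at 1 + k1 r^2 times it, then the intrinsics apply), "rvec" (rotation vector, rad) and "tvec" (3), from world to camera coordinates, as OpenCV has them; the wrist camera has in their place "T_tool_cam" (4x4, takes a point from camera to tool coordinates, whose origin is the TCP and whose axes are the flange's). Camera axes: x right, y down, z forward; pixel columns grow to the right and rows downward; lengths in m; the calibration is good to about 2 mm. A picture is of the moment at which its call begins: read the wrist's pose just before it. There is no depth.
- sign_off(): hands the job in; it is judged then, once.
The state is a dict: "clock": time; "qpos": joint angles; "qd": joint speeds; "effort": joint torques, N m; "position": TCP position; "ee_rot": TCP orientation; "contact_force": force on the tool from outside, world axes, zero at the start; "moment": the same for the moment, N m; "width": finger opening in m; "gripper_force": force on a finger pad.
Only numpy, scipy, OpenCV 4.12 (cv2) and the standard library are available. Lean on these libraries where they do the work, as an engineer would, in place of code of your own. Each camera call takes 0.05 s, during which the arm holds its last target. There are 200 camera calls.

## Working session

There is one attempt and no reset: what is moved stays moved. The work goes in short steps, Python scripts to look and compute and a tool call to move; the robot and the scene stay as the last step left them, time stands still between calls to the robot, and variables do not carry over. Pictures are saved under pics/ and viewed, at most 10 in all, crops included, and the job is handed in when it is done.

Besides the shell and the picture viewer there is one more tool, called after "Request:" as name(argument=value, ...), one argument or row to a line, values as JSON. send_rows: Moves the arm, as the interface text tells. Its arguments: {"type":"object","properties":{"increments":{"type":"array"},"newtons":{"type":"number"}},"required":["increments"]}

```bash
mkdir -p pics
cat > h.py <<'E'
import numpy as np, cv2, pickle
from rig import get_state, optics, sign_off
from scipy.spatial.transform import Rotation as R
def grab(n):
    s=get_state(); im=optics.get_image(n); im['s']=s
    pickle.dump(im,open(f'{n}.pkl','wb')); return im
def cam(im):
    if 'rvec' in im and im['rvec'] is not None:
        Rm=cv2.Rodrigues(np.array(im['rvec'],float))[0]; return Rm.T, -Rm.T@np.array(im['tvec'],float).ravel()
    q=im['s']['ee_rot']; Rt=R.from_quat([q[1],q[2],q[3],q[0]]).as_matrix(); T=np.array(im['T_tool_cam'])
    return Rt@T[:3,:3], Rt@T[:3,3]+np.array(im['s']['position'])
def px2w(im,u,v,z):
    Rm,c=cam(im); K=np.array(im['K']); d=np.array([(u-K[0,2])/K[0,0],(v-K[1,2])/K[1,1]])
    k=im['k1']; s=d.copy()
    for _ in range(20): s=d/(1+k*(s@s))
    r=Rm@np.array([s[0],s[1],1]); return c+r*(z-c[2])/r[2]
def w2px(im,p):
    Rm,c=cam(im); q=Rm.T@(np.array(p)-c); s=q[:2]/q[2]; s=s*(1+im['k1']*(s@s)); K=np.array(im['K'])
    return K[0,0]*s[0]+K[0,2],K[1,1]*s[1]+K[1,2]
E
python3 - <<'E'
from h import *
a=grab('top');b=grab('scene')
cv2.imwrite('pics/top.png',cv2.resize(a['pixels'],(800,600),interpolation=cv2.INTER_CUBIC));cv2.imwrite('pics/scene.png',b['pixels'])
s=get_state();print(s['position'],s['ee_rot'],s['width'],cam(a)[1],cam(b)[1])
E
```

```text
[ 0.18720335 -0.54316866  0.23051969] [-8.26534526e-04  9.86268683e-01  1.65146601e-01 -3.74054856e-05] 0.08555517241321352 [0.34516811 0.00295618 1.75423978] [ 0.99841826 -0.62149757  0.83855624]
```

View pics/top.png

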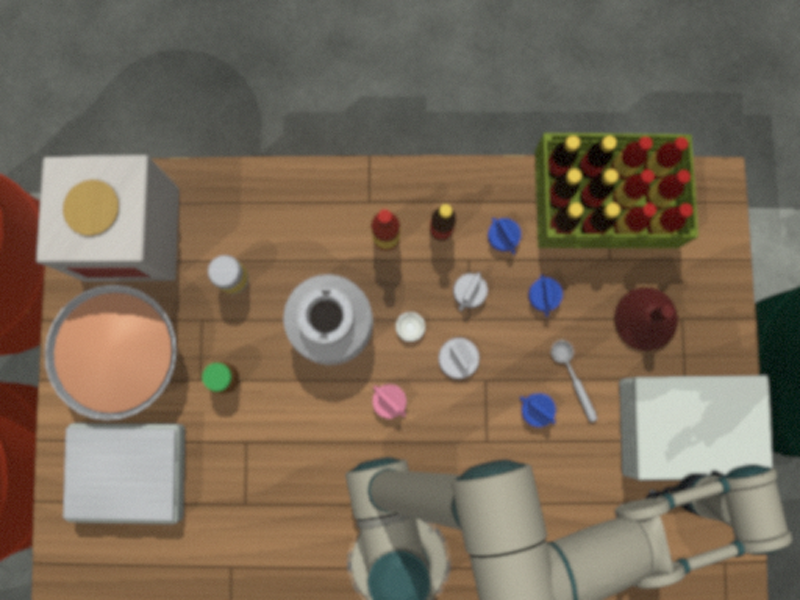

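View pics/scene.png

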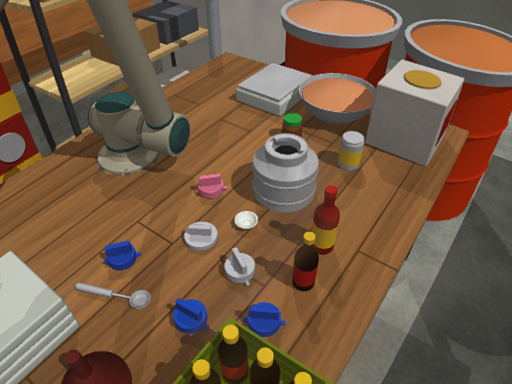

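The two grey candidates in the top view (800x600) are A at (471,290) and B at (459,358). A looks smaller, with a fin and pin ends sticking out; B looks like a wider plain disc. The canister is at (327,318). I'll check both lids and the neck in one enlarged crop.

Run:
```python
from h import *
a=pickle.load(open('top.pkl','rb'));b=pickle.load(open('scene.pkl','rb'))
def c(im,x,y,w,h,W,H): return cv2.resize(im['pixels'][y:y+h,x:x+w],(W,H),interpolation=cv2.INTER_CUBIC)
L=c(a,270,160,60,90,400,600)
Rr=np.vstack([c(a,177,172,64,64,300,300),c(b,180,220,80,80,300,300)])
cv2.imwrite('pics/c1.png',np.hstack([L,Rr]))
```

```text
(no output)
```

View pics/c1.png

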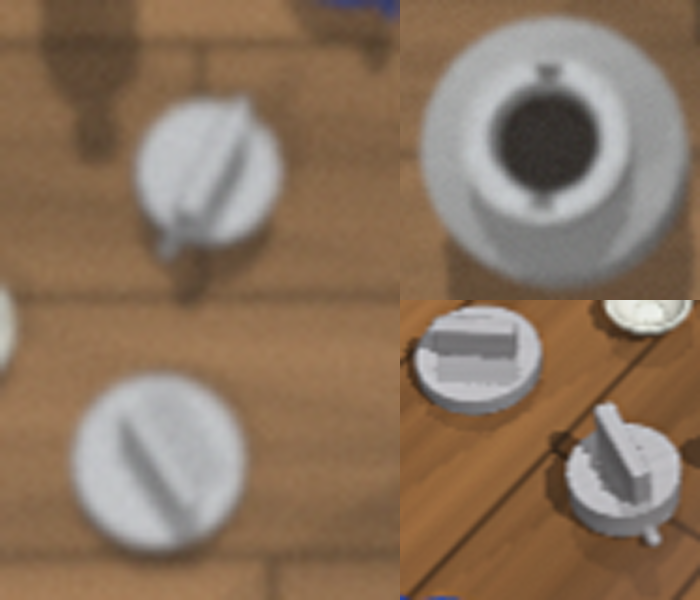

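In the crop, A (disc at crop (209,172), pin end at (168,250)) has the cross pin, so it is the lid. B at (160,462) is a pinless wide disc, so it is plain_lid. The neck is at crop (548,137), with gaps at (548,72) and (541,203).

Run:
```python
from h import *
a=pickle.load(open('top.pkl','rb'))
f=lambda x,y,z:px2w(a,270+x/6.667-.5,160+y/6.667-.5,z)[:2].round(4)
g=lambda x,y,z:px2w(a,177+x/4.6875-.5,172+y/4.6875-.5,z)[:2].round(4)
print('disc',f(209,172,.03),'fin',f(240,105,.064),f(185,212,.064),'pin',f(168,250,.008))
print('neck',g(548,137,.17),'gaps',g(548,72,.17),g(541,203,.17))
s=get_state();q=s['ee_rot'];M=R.from_quat([q[1],q[2],q[3],q[0]]).as_matrix();print(M.round(3))
im=optics.get_image('wrist');print(np.array(im['T_tool_cam']).round(3),im['K'])
```

```text
disc [ 0.6148 -0.1655] fin [ 0.6453 -0.1792] [ 0.5881 -0.1492] pin [ 0.5754 -0.1447]
neck [ 0.5417 -0.1266] gaps [ 0.5877 -0.1272] [ 0.4952 -0.1211]
[[ 0.945  0.326 -0.   ]
 [ 0.326 -0.945  0.002]
 [ 0.    -0.002 -1.   ]]
[[ 0.    -0.955 -0.296  0.075]
 [ 1.     0.     0.     0.001]
 [-0.    -0.296  0.955 -0.142]
 [ 0.     0.     0.     1.   ]] [[338.25389384   0.         251.30628444]
 [  0.         338.25389384 193.06570283]
 [  0.           0.           1.        ]]
```

Run:
```python
from h import *
a=pickle.load(open('top.pkl','rb'))
g=lambda x,y,z:px2w(a,177+x/4.6875-.5,172+y/4.6875-.5,z)[:2].round(4)
print('neck',g(148,137,.17),'gaps',g(148,72,.17),g(141,203,.17))
```

```text
neck [0.5426 0.154 ] gaps [0.5887 0.1544] [0.4961 0.1585]
```

Request:
send_rows(
  increments=[
    {"gripper":-1,"linear":[0.214,0.189,0.02],"delta_rot":[0,0,1.16]},
    {"gripper":-1,"linear":[0.214,0.189,0.02],"delta_rot":[0,0,1.16]},
    {"gripper":-1,"linear":[0.214,0.189,0.02],"delta_rot":[0,0,1.16]},
    {"gripper":-1,"linear":[0.214,0.189,0.02],"delta_rot":[0,0,1.16]},
    {"gripper":-1,"linear":[0.214,0.189,0.02],"delta_rot":[0,0,1.16]},
    {"gripper":-1,"linear":[0.214,0.189,0.02],"delta_rot":[0,0,1.16]},
    {"gripper":-1,"linear":[0.214,0.189,0.02],"delta_rot":[0,0,1.16]},
    {"gripper":-1,"linear":[0.214,0.189,0.02],"delta_rot":[0,0,1.16]},
  ],
)

```text
clock: 0.95
position: [0.4023, -0.3533, 0.2512]
ee_rot: [-0.0, 0.732, 0.682, 0.0]
contact_force: [-0.1, -0.1, 0.1]
width: 0.0855
gripper_force: 0.0
```

Request:
send_rows(
  increments=[
    {"gripper":-1,"linear":[0.214,0.189,-0.02],"delta_rot":[0,0,1.16]},
    {"gripper":-1,"linear":[0.214,0.189,-0.02],"delta_rot":[0,0,1.16]},
    {"gripper":-1,"linear":[0.214,0.189,-0.02],"delta_rot":[0,0,1.16]},
    {"gripper":-1,"linear":[0.214,0.189,-0.02],"delta_rot":[0,0,1.16]},
    {"gripper":-1,"linear":[0.214,0.189,-0.02],"delta_rot":[0,0,1.16]},
    {"gripper":-1,"linear":[0.214,0.189,-0.02],"delta_rot":[0,0,1.16]},
    {"gripper":-1,"linear":[0.214,0.189,-0.02],"delta_rot":[0,0,1.16]},
    {"gripper":-1,"linear":[0.214,0.189,-0.02],"delta_rot":[0,0,1.16]},
  ],
)

```text
clock: 1.75
position: [0.616, -0.1642, 0.2302]
ee_rot: [-0.001, 0.239, 0.971, 0.0]
contact_force: [-0.4, 0.3, 0.4]
width: 0.0852
gripper_force: 0.0
```

```bash
cat >> h.py <<'E'
def st():
    s=get_state(); q=s['ee_rot']; M=R.from_quat([q[1],q[2],q[3],q[0]]).as_matrix()
    print('t',round(s['clock'],2),'p',np.round(s['position'],4),'yaw',round(np.arctan2(M[1,0],M[0,0]),4),'tilt',np.round(M[:2,2],4),'F',np.round(s['contact_force'],2),'M',np.round(s['moment'],3),'w',round(s['width'],4),'g',s['gripper_force'],'q',np.round(s['qpos'],2))
E
python3 - <<'E'
from h import *
w=grab('wrist'); st()
cv2.imwrite('pics/w1.png',cv2.resize(w['pixels'],(800,600)))
print(w2px(w,[.6155,-.165,.064]))
E
```

```text
t 1.8 p [ 0.6156 -0.1647  0.2304] yaw 2.6608 tilt [-0.0015  0.0006] F [-0.74 -0.12 -0.67] M [-0.063  0.02  -0.004] w 0.0856 g 0.0 q [-0.37  0.37  1.36  0.    1.41 -1.46]
(np.float64(251.13982907956745), np.float64(172.5162026317973))
```

View pics/w1.png

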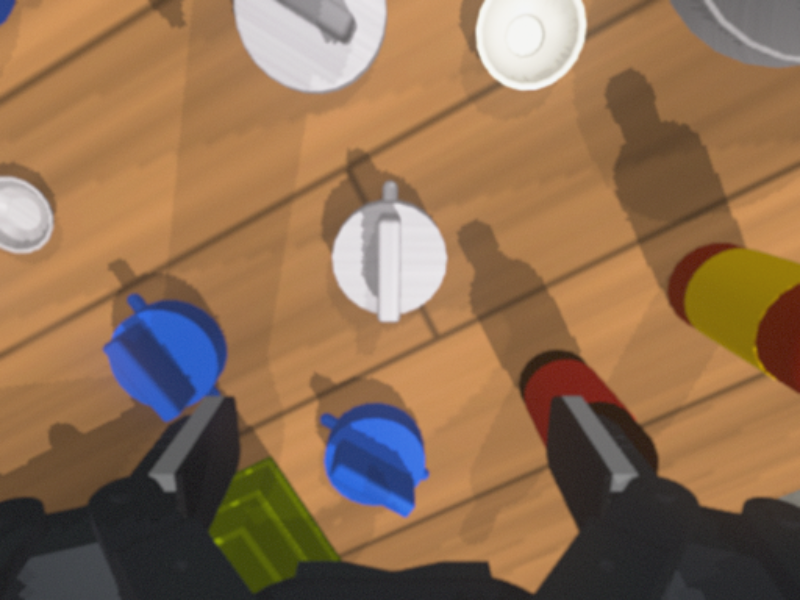

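The wrist view shows the lid centred: fin top from (390,222) to (389,321), with a pin end at (390,190). Nothing stands within finger reach.

Run:
```python
from h import *
w=pickle.load(open('wrist.pkl','rb'))
im=w['pixels'][115:215,205:295]
cv2.imwrite('pics/w2.png',cv2.resize(im,(540,600),interpolation=cv2.INTER_CUBIC))
f=lambda u,v,z:px2w(w,(u+.5)/1.5625-.5,(v+.5)/1.5625-.5,z)[:2].round(4)
a,b=f(390.5,222,.064),f(389,321,.064); print(a,b,(a+b)/2,np.hypot(*(a-b)),np.arctan2(*(a-b)[::-1]))
l,r=f(332,262,.03),f(447,262,.03);print(l,r,(l+r)/2)
```

```text
[ 0.5895 -0.1528] [ 0.6432 -0.1821] [ 0.61635 -0.16745] 0.061173360215047844 2.642115468766241
[ 0.5995 -0.202 ] [ 0.6348 -0.1345] [ 0.61715 -0.16825]
```

View pics/w2.png

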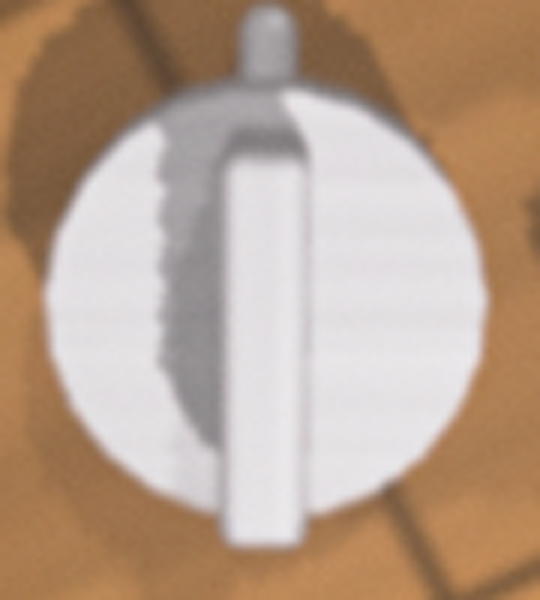

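Request:
send_rows(
  increments=[
    {"gripper":-1,"linear":[0.0005,-0.0025,-0.045],"delta_rot":[0,0,-0.015]},
    {"gripper":-1,"linear":[0.0005,-0.0025,-0.09],"delta_rot":[0,0,-0.015]},
    {"gripper":-1,"linear":[0.0005,-0.0025,-0.13],"delta_rot":[0,0,-0.015]},
    {"gripper":-1,"linear":[0.0005,-0.0025,-0.16],"delta_rot":[0,0,-0.015]},
    {"gripper":-1,"linear":[0.0005,-0.0025,-0.18],"delta_rot":[0,0,-0.015]},
    {"gripper":-1,"linear":[0.0005,-0.0025,-0.192],"delta_rot":[0,0,-0.015]},
    {"gripper":-1,"linear":[0.0005,-0.0025,-0.192],"delta_rot":[0,0,-0.015]},
  ],
)

```text
clock: 2.5
position: [0.6145, -0.1679, 0.0376]
ee_rot: [-0.002, 0.25, 0.968, 0.0]
contact_force: [0.5, -0.0, 0.4]
width: 0.0853
gripper_force: 0.0
```

Request:
send_rows(
  increments=[
    {"gripper":1,"linear":[0,0,0],"delta_rot":[0,0,0]},
    {"gripper":1,"linear":[0,0,0],"delta_rot":[0,0,0]},
    {"gripper":1,"linear":[0,0,0],"delta_rot":[0,0,0]},
    {"gripper":1,"linear":[0,0,0],"delta_rot":[0,0,0]},
    {"gripper":1,"linear":[0,0,0],"delta_rot":[0,0,0]},
    {"gripper":1,"linear":[0,0,0],"delta_rot":[0,0,0]},
    {"gripper":1,"linear":[0,0,0],"delta_rot":[0,0,0]},
    {"gripper":1,"linear":[0,0,0],"delta_rot":[0,0,0]},
  ],
  newtons=60,
)

```text
clock: 3.3
position: [0.6162, -0.1682, 0.04]
ee_rot: [0.001, 0.25, 0.968, 0.0]
contact_force: [0.8, 1.4, 5.2]
width: 0.0127
gripper_force: 60.9
```

```bash
python3 -c "
from h import *
st()"
```

```text
t 3.3 p [ 0.6162 -0.1682  0.04  ] yaw 2.6368 tilt [ 0.0012 -0.0002] F [0.85 1.37 5.23] M [ 0.03   0.151 -0.02 ] w 0.0127 g 60.87966799736023 q [-0.38  0.52  1.62  0.    1.   -1.44]
```

Request:
send_rows(
  increments=[
    {"gripper":1,"linear":[0,0,0.03],"delta_rot":[0,0,0]},
    {"gripper":1,"linear":[0,0,0.07],"delta_rot":[0,0,0]},
    {"gripper":1,"linear":[0,0,0.115],"delta_rot":[0,0,0]},
    {"gripper":1,"linear":[0,0,0.16],"delta_rot":[0,0,0]},
    {"gripper":1,"linear":[0,0,0.205],"delta_rot":[0,0,0]},
    {"gripper":1,"linear":[0,0,0.245],"delta_rot":[0,0,0]},
    {"gripper":1,"linear":[0,0,0.26],"delta_rot":[0,0,0]},
    {"gripper":1,"linear":[0,0,0.26],"delta_rot":[0,0,0]},
  ],
)

```text
clock: 4.1
position: [0.6166, -0.1686, 0.3014]
ee_rot: [0.002, 0.25, 0.968, -0.0]
contact_force: [-0.2, -0.7, -3.5]
width: 0.0129
gripper_force: 59.9
```

Request:
send_rows(
  increments=[
    {"gripper":1,"linear":[0,0.04,0],"delta_rot":[0,0,0.06]},
    {"gripper":1,"linear":[0,0.085,0],"delta_rot":[0,0,0.14]},
    {"gripper":1,"linear":[0,0.13,0],"delta_rot":[0,0,0.22]},
    {"gripper":1,"linear":[0,0.18,0],"delta_rot":[0,0,0.3]},
    {"gripper":1,"linear":[0,0.23,0],"delta_rot":[0,0,0.38]},
    {"gripper":1,"linear":[0,0.275,0],"delta_rot":[0,0,0.44]},
    {"gripper":1,"linear":[0,0.31,0],"delta_rot":[0,0,0.46]},
    {"gripper":1,"linear":[0,0.324,0],"delta_rot":[0,0,0.46]},
  ],
)

```text
clock: 4.9
position: [0.6141, 0.1595, 0.2959]
ee_rot: [-0.003, 0.02, 1.0, 0.001]
contact_force: [-0.5, -1.0, -3.8]
width: 0.0128
gripper_force: 59.9
```

Request:
send_rows(
  increments=[
    {"gripper":1,"linear":[0,0,0],"delta_rot":[0,0,0]},
    {"gripper":1,"linear":[0,0,0],"delta_rot":[0,0,0]},
    {"gripper":1,"linear":[0,0,0],"delta_rot":[0,0,0]},
  ],
)

```text
clock: 5.2
position: [0.6157, 0.1541, 0.2984]
ee_rot: [-0.001, 0.023, 1.0, -0.001]
contact_force: [0.1, 0.1, -2.7]
width: 0.0132
gripper_force: 59.9
```

Run:
```python
from h import *
w=grab('wrist'); st()
cv2.imwrite('pics/w3.png',cv2.resize(w['pixels'],(800,600),interpolation=cv2.INTER_CUBIC))
print(np.array(w2px(w,[.5425,.156,.17]))*1.5625)
```

```text
t 5.25 p [0.6158 0.1541 0.2988] yaw 3.0947 tilt [-0.0009 -0.0009] F [-0.99 -0.44 -2.92] M [ 0.052 -0.052 -0.008] w 0.0126 g 59.937631487846375 q [ 0.14  0.34  1.24 -0.    1.56 -1.39]
[391.79271912 143.3683357 ]
```

View pics/w3.png

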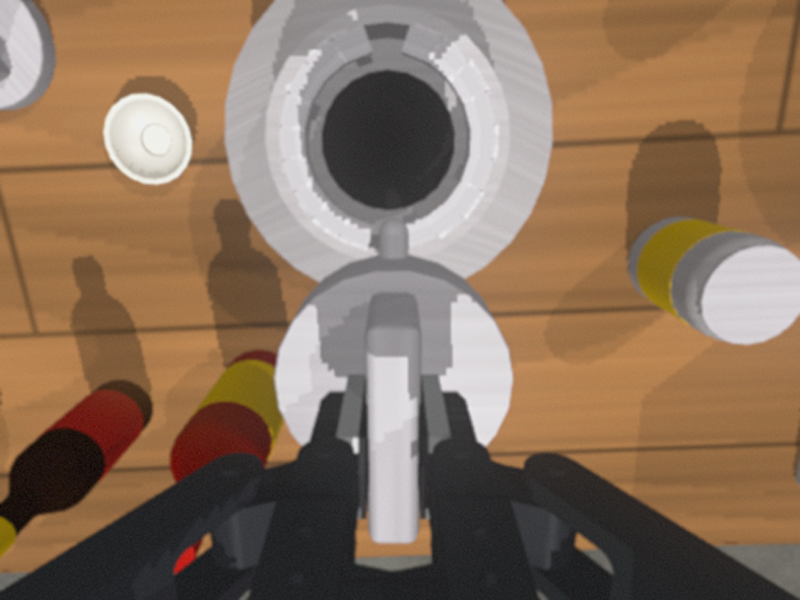

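The wrist view shows the neck centred near (388,135), the far gap at (387,38) and the near gap hidden behind the pin end at (392,235). The lid is held at (393,375).

Run:
```python
from h import *
w=pickle.load(open('wrist.pkl','rb'))
cv2.imwrite('pics/w4.png',cv2.resize(w['pixels'][0:165,150:365],(782,600),interpolation=cv2.INTER_CUBIC))
```

```text
(no output)
```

View pics/w4.png

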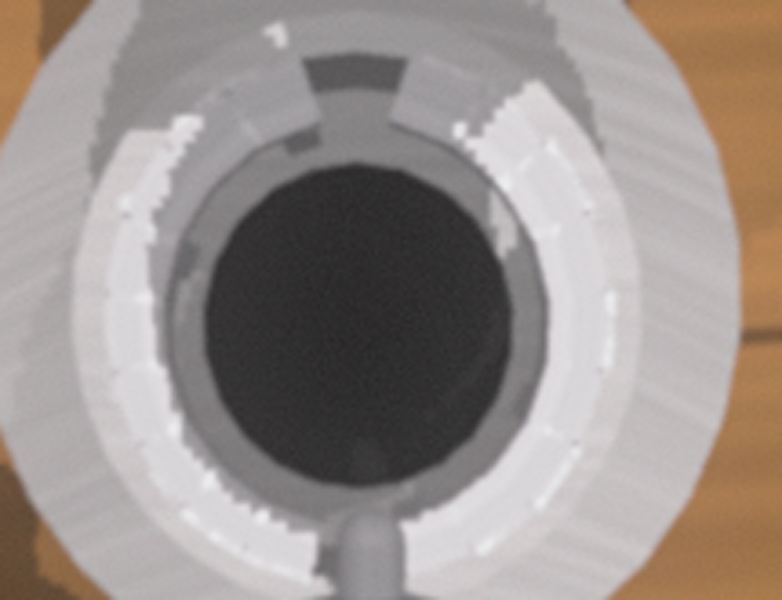

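Run:
```python
from h import *
w=pickle.load(open('wrist.pkl','rb'))
f=lambda x,y,z=.17:px2w(w,150+x/3.637-.36,y/3.637-.36,z)[:2]
for n,p in dict(ic1=(322,122),ic2=(390,122),oc1=(303,60),oc2=(408,60),inR=(548,320),nR=(640,320),nL=(73,320),nearR=(405,527),inR2=(520,430),inR3=(535,250)).items(): print(n,f(*p).round(4))
P=np.array([f(*p) for p in [(322,122),(390,122),(548,320),(520,430),(535,250),(405,527),(450,145)]])
from scipy.optimize import least_squares
r=least_squares(lambda c:np.hypot(*(P-c).T)-.0405,[.54,.155]);print(r.x,(r.fun*1e3).round(2))
c=r.x; m=(f(303,60)+f(408,60))/2;print('gapdir',np.arctan2(*(c-m)[::-1]), np.hypot(*(c-m)))
# lid check: pin tip in view, z of pin centre/top
s=w['s'];z=s['position'][2]-.040
print('lid side', [px2w(w,(u+.5)/1.5625-.5,(380+.5)/1.5625-.5,z+.03)[:2].round(4) for u in (275,513)], 'pin tip', px2w(w,150+372/3.637-.36,515/3.637-.36,z+.012)[:2].round(4))
```

```text
ic1 [0.5014 0.1488]
ic2 [0.502  0.1624]
oc1 [0.4901 0.1457]
oc2 [0.4911 0.1664]
inR [0.5413 0.1939]
nR [0.5422 0.2131]
nL [0.5367 0.0944]
nearR [0.5833 0.1623]
inR2 [0.5636 0.1878]
inR3 [0.5274 0.1912]
[0.54215608 0.15368565] [ 0.56  0.56 -0.28 -0.2  -0.14  1.54  0.41]
gapdir -0.04521165230043947 0.051589872015882964
lid side [array([0.611 , 0.1161]), array([0.6145, 0.1912])] pin tip [0.5653 0.1558]
```

Request:
send_rows(
  increments=[
    {"gripper":1,"linear":[-0.02,0,0],"delta_rot":[0,0,0]},
    {"gripper":1,"linear":[-0.045,0,0],"delta_rot":[0,0,0]},
    {"gripper":1,"linear":[-0.065,0,0],"delta_rot":[0,0,0]},
    {"gripper":1,"linear":[-0.073,0,-0.01],"delta_rot":[0,0,0]},
    {"gripper":1,"linear":[-0.073,0,-0.04],"delta_rot":[0,0,0]},
    {"gripper":1,"linear":[-0.073,0,-0.065],"delta_rot":[0,0,0]},
    {"gripper":1,"linear":[-0.073,0,-0.08],"delta_rot":[0,0,0]},
    {"gripper":1,"linear":[-0.073,0,-0.083],"delta_rot":[0,0,0]},
  ],
)

```text
clock: 6.05
position: [0.5415, 0.1543, 0.2143]
ee_rot: [-0.002, 0.023, 1.0, -0.001]
contact_force: [-0.3, 0.4, -3.3]
width: 0.0126
gripper_force: 59.8
```

Request:
send_rows(
  increments=[
    {"gripper":1,"linear":[0,0,0],"delta_rot":[0,0,0]},
    {"gripper":1,"linear":[0,0,0],"delta_rot":[0,0,0]},
    {"gripper":1,"linear":[0,0,0],"delta_rot":[0,0,0]},
  ],
)

```text
clock: 6.35
position: [0.5437, 0.1557, 0.2176]
ee_rot: [0.001, 0.023, 1.0, 0.0]
contact_force: [-0.3, -0.1, -3.6]
width: 0.0127
gripper_force: 59.8
```

Run:
```python
from h import *
w=grab('wrist'); st()
b=grab('scene');t=grab('top')
A=cv2.resize(w['pixels'][60:384,90:420],(440,432));
u,v=map(int,w2px(b,[.542,.154,.18]))
B=cv2.resize(b['pixels'][v-35:v+35,u-30:u+30],(360,432),interpolation=cv2.INTER_CUBIC)
cv2.imwrite('pics/w5.png',np.hstack([A,B]))
```

```text
t 6.4 p [0.5435 0.1558 0.2175] yaw 3.0966 tilt [0.0023 0.0004] F [-0.26  0.4  -4.1 ] M [ 0.078 -0.055  0.044] w 0.0125 g 59.83454346656799 q [ 0.16  0.27  1.55  0.    1.32 -1.37]
```

View pics/w5.png

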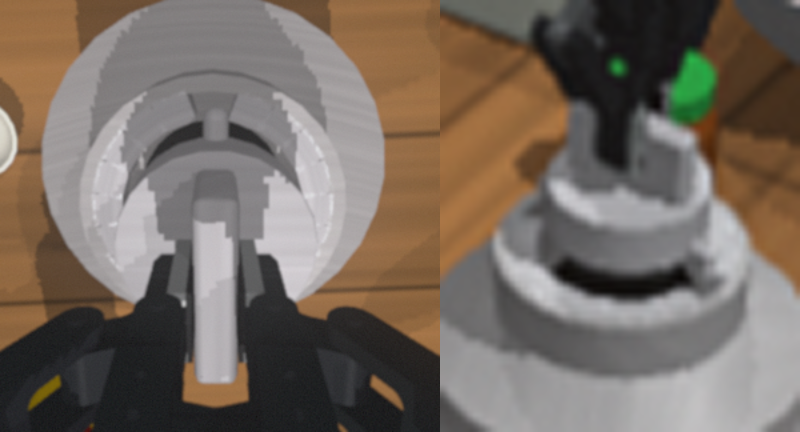

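The pin end at (216,125) lies in the far gap (192–236), about 1 mm too far to +y. The lid hangs over the neck.

Request:
send_rows(
  increments=[
    {"gripper":1,"linear":[-0.0008,-0.0013,0],"delta_rot":[0,0,0]},
    {"gripper":1,"linear":[-0.0008,-0.0013,-0.003],"delta_rot":[0,0,0]},
    {"gripper":1,"linear":[-0.0008,-0.0013,-0.006],"delta_rot":[0,0,0]},
    {"gripper":1,"linear":[-0.0008,-0.0013,-0.009],"delta_rot":[0,0,0]},
    {"gripper":1,"linear":[-0.0008,-0.0013,-0.012],"delta_rot":[0,0,0]},
    {"gripper":1,"linear":[-0.0008,-0.0013,-0.014],"delta_rot":[0,0,0]},
    {"gripper":1,"linear":[-0.0008,-0.0013,-0.014],"delta_rot":[0,0,0]},
  ],
)

```text
clock: 7.2
position: [0.5418, 0.1545, 0.2018]
ee_rot: [-0.0, 0.022, 1.0, -0.0]
contact_force: [-0.9, -0.3, -3.5]
width: 0.013
gripper_force: 59.9
```

```bash
python3 -c "
from h import *
st()"
```

```text
t 7.2 p [0.5418 0.1545 0.2018] yaw 3.0968 tilt [-0.0009 -0.0001] F [-0.88 -0.33 -3.47] M [-0.041  0.003  0.012] w 0.013 g 59.89848732948303 q [ 0.15  0.28  1.58  0.    1.29 -1.37]
```

Request:
send_rows(
  increments=[
    {"gripper":1,"linear":[0.0003,0,-0.004],"delta_rot":[0,0,0]},
    {"gripper":1,"linear":[0.0003,0,-0.008],"delta_rot":[0,0,0]},
    {"gripper":1,"linear":[0.0003,0,-0.011],"delta_rot":[0,0,0]},
    {"gripper":1,"linear":[0.0003,0,-0.0125],"delta_rot":[0,0,0]},
    {"gripper":1,"linear":[0.0003,0,-0.0135],"delta_rot":[0,0,0]},
    {"gripper":1,"linear":[0.0003,0,-0.0135],"delta_rot":[0,0,0]},
  ],
)

```text
clock: 7.8
position: [0.5423, 0.1545, 0.1887]
ee_rot: [-0.0, 0.022, 1.0, 0.0]
contact_force: [0.3, -0.7, -2.4]
width: 0.0125
gripper_force: 59.9
```

```bash
python3 -c "
from h import *
st()"
```

```text
t 7.8 p [0.5423 0.1545 0.1887] yaw 3.0968 tilt [-0.0002  0.    ] F [ 0.27 -0.7  -2.41] M [ 0.046 -0.002  0.031] w 0.0125 g 59.89808678627014 q [ 0.15  0.29  1.6   0.    1.26 -1.37]
```

Request:
send_rows(
  increments=[
    {"gripper":1,"linear":[0,0,-0.001],"delta_rot":[0,0,0]},
    {"gripper":1,"linear":[0,0,-0.0015],"delta_rot":[0,0,0]},
    {"gripper":1,"linear":[0,0,-0.002],"delta_rot":[0,0,0]},
    {"gripper":1,"linear":[0,0,-0.002],"delta_rot":[0,0,0]},
  ],
)

```text
clock: 8.2
position: [0.5423, 0.1545, 0.1868]
ee_rot: [-0.0, 0.022, 1.0, 0.0]
contact_force: [0.9, 0.0, -3.1]
width: 0.0129
gripper_force: 59.9
```

Request:
send_rows(
  increments=[
    {"gripper":1,"linear":[0,0,-0.0005],"delta_rot":[0,0,0]},
    {"gripper":1,"linear":[0,0,-0.001],"delta_rot":[0,0,0]},
    {"gripper":1,"linear":[0,0,-0.001],"delta_rot":[0,0,0]},
  ],
)

```text
clock: 8.5
position: [0.5423, 0.1546, 0.186]
ee_rot: [0.0, 0.022, 1.0, 0.0]
contact_force: [-0.9, -0.5, -1.7]
width: 0.0132
gripper_force: 60.1
```

Request:
send_rows(
  increments=[
    {"gripper":1,"linear":[0,0,-0.0005],"delta_rot":[0,0,0]},
    {"gripper":1,"linear":[0,0,-0.001],"delta_rot":[0,0,0]},
    {"gripper":1,"linear":[0,0,-0.001],"delta_rot":[0,0,0]},
  ],
)

```text
clock: 8.8
position: [0.5424, 0.1546, 0.1855]
ee_rot: [0.0, 0.022, 1.0, 0.0]
contact_force: [-1.5, 0.6, 1.7]
width: 0.0127
gripper_force: 60.7
```

Request:
send_rows(
  increments=[
    {"gripper":1,"linear":[0,0,-0.0005],"delta_rot":[0,0,0]},
    {"gripper":1,"linear":[0,0,-0.001],"delta_rot":[0,0,0]},
    {"gripper":1,"linear":[0,0,-0.001],"delta_rot":[0,0,0]},
  ],
)

```text
clock: 9.1
position: [0.5425, 0.1546, 0.185]
ee_rot: [0.001, 0.022, 1.0, 0.0]
contact_force: [-2.4, 0.3, 6.2]
width: 0.0129
gripper_force: 61.4
```

Request:
send_rows(
  increments=[
    {"gripper":1,"linear":[0,0,0.001],"delta_rot":[0,0,0]},
    {"gripper":1,"linear":[0,0,0.001],"delta_rot":[0,0,0]},
    {"gripper":1,"linear":[0,0,0.001],"delta_rot":[0,0,0]},
  ],
  newtons=100,
)

```text
clock: 9.4
position: [0.543, 0.1546, 0.1853]
ee_rot: [0.001, 0.022, 1.0, 0.0]
contact_force: [1.0, 0.6, 5.2]
width: 0.0122
gripper_force: 98.3
```

```bash
python3 -c "
from h import *
st()"
```

```text
t 9.4 p [0.543  0.1546 0.1853] yaw 3.0968 tilt [0.0018 0.0004] F [0.96 0.6  5.23] M [-0.028  0.015 -0.023] w 0.0122 g 98.25858950614929 q [ 0.15  0.29  1.6   0.    1.25 -1.37]
```

Request:
send_rows(
  increments=[
    {"gripper":1,"linear":[0,0,0],"delta_rot":[0,0,-0.05]},
    {"gripper":1,"linear":[0,0,0],"delta_rot":[0,0,-0.1]},
    {"gripper":1,"linear":[0,0,0],"delta_rot":[0,0,-0.15]},
    {"gripper":1,"linear":[0,0,0],"delta_rot":[0,0,-0.2]},
    {"gripper":1,"linear":[0,0,0],"delta_rot":[0,0,-0.25]},
  ],
)

```text
clock: 9.9
position: [0.5434, 0.1543, 0.1854]
ee_rot: [0.001, 0.148, 0.989, -0.0]
contact_force: [0.8, -0.2, 5.3]
width: 0.0122
gripper_force: 98.2
```

```bash
python3 -c "
from h import *
st()"
```

```text
t 9.9 p [0.5434 0.1543 0.1854] yaw 2.8449 tilt [ 0.0026 -0.0004] F [ 0.84 -0.15  5.28] M [-0.198 -0.016 -0.041] w 0.0122 g 98.23779702186584 q [ 0.15  0.29  1.6  -0.    1.25 -1.12]
```

Request:
send_rows(
  increments=[
    {"gripper":1,"linear":[0,0,0.001],"delta_rot":[0,0,-0.05]},
    {"gripper":1,"linear":[0,0,0.001],"delta_rot":[0,0,-0.05]},
    {"gripper":1,"linear":[0,0,0.001],"delta_rot":[0,0,-0.05]},
  ],
)

```text
clock: 10.2
position: [0.5424, 0.1545, 0.1856]
ee_rot: [0.0, 0.171, 0.985, 0.0]
contact_force: [0.2, -0.0, 2.3]
width: 0.0122
gripper_force: 97.9
```

```bash
python3 -c "
from h import *
st()"
```

```text
t 10.2 p [0.5424 0.1545 0.1856] yaw 2.7978 tilt [0.0001 0.0001] F [ 0.21 -0.03  2.31] M [-0.003 -0.012 -0.075] w 0.0122 g 97.90346145629883 q [ 0.15  0.29  1.6   0.    1.25 -1.07]
```

Request:
send_rows(
  increments=[
    {"gripper":1,"linear":[0,0,0],"delta_rot":[0,0,-0.05]},
    {"gripper":1,"linear":[0,0,0],"delta_rot":[0,0,-0.05]},
  ],
)

```text
clock: 10.4
position: [0.5423, 0.1546, 0.1857]
ee_rot: [-0.0, 0.196, 0.981, 0.0]
contact_force: [0.1, 0.2, 0.9]
width: 0.0119
gripper_force: 97.9
```

```bash
python3 -c "
from h import *
st()"
```

```text
t 10.4 p [0.5423 0.1546 0.1857] yaw 2.7475 tilt [-0.      0.0001] F [0.12 0.21 0.93] M [-0.03   0.039 -0.103] w 0.0119 g 97.8666615486145 q [ 0.15  0.29  1.6   0.    1.25 -1.02]
```

Request:
send_rows(
  increments=[
    {"gripper":1,"linear":[0,0,0],"delta_rot":[0,0,-0.025]},
    {"gripper":1,"linear":[0,0,0],"delta_rot":[0,0,-0.05]},
  ],
)

```text
clock: 10.6
position: [0.5423, 0.1545, 0.1857]
ee_rot: [-0.0, 0.221, 0.975, 0.0]
contact_force: [-0.1, -0.4, 0.9]
width: 0.0122
gripper_force: 97.8
```

```bash
python3 -c "
from h import *
st()"
```

```text
t 10.6 p [0.5423 0.1545 0.1857] yaw 2.6956 tilt [-0.0001  0.    ] F [-0.09 -0.38  0.91] M [-0.043 -0.037 -0.067] w 0.0122 g 97.81731247901917 q [ 0.15  0.29  1.6   0.    1.25 -0.97]
```

Request:
send_rows(
  increments=[
    {"gripper":1,"linear":[0,0,0],"delta_rot":[0,0,-0.025]},
    {"gripper":1,"linear":[0,0,0],"delta_rot":[0,0,-0.05]},
  ],
)

```text
clock: 10.8
position: [0.5422, 0.1545, 0.1857]
ee_rot: [-0.0, 0.246, 0.969, 0.0]
contact_force: [-0.3, -0.5, 1.4]
width: 0.0114
gripper_force: 97.8
```

```bash
python3 -c "
from h import *
st()"
```

```text
t 10.8 p [0.5422 0.1545 0.1857] yaw 2.645 tilt [-0.0001  0.    ] F [-0.34 -0.45  1.45] M [-0.038 -0.045  0.003] w 0.0114 g 97.79929876327515 q [ 0.15  0.29  1.6   0.    1.25 -0.92]
```

Request:
send_rows(
  increments=[
    {"gripper":1,"linear":[0,0,0],"delta_rot":[0,0,-0.025]},
    {"gripper":1,"linear":[0,0,0],"delta_rot":[0,0,-0.05]},
  ],
)

```text
clock: 11.0
position: [0.5422, 0.1545, 0.1858]
ee_rot: [-0.0, 0.27, 0.963, 0.0]
contact_force: [-0.0, 0.1, 1.6]
width: 0.0125
gripper_force: 97.8
```

```bash
python3 -c "
from h import *
st()"
```

```text
t 11.0 p [0.5422 0.1545 0.1858] yaw 2.5949 tilt [-0.0001  0.0001] F [-0.    0.09  1.59] M [-0.084  0.031  0.112] w 0.0125 g 97.76975870132446 q [ 0.15  0.29  1.6   0.    1.25 -0.87]
```

Request:
send_rows(
  increments=[
    {"gripper":1,"linear":[0,0,0],"delta_rot":[0,0,-0.025]},
    {"gripper":1,"linear":[0,0,0],"delta_rot":[0,0,-0.05]},
  ],
)

```text
clock: 11.2
position: [0.5423, 0.1545, 0.1858]
ee_rot: [-0.0, 0.294, 0.956, 0.0]
contact_force: [-0.3, 0.2, 1.3]
width: 0.012
gripper_force: 97.7
```

```bash
python3 -c "
from h import *
st()"
```

```text
t 11.2 p [0.5423 0.1545 0.1858] yaw 2.5447 tilt [-0.0001  0.0001] F [-0.29  0.19  1.33] M [-0.043 -0.063  0.033] w 0.012 g 97.71348595619202 q [ 0.15  0.29  1.6   0.    1.25 -0.82]
```

Request:
send_rows(
  increments=[
    {"gripper":1,"linear":[0,0,0],"delta_rot":[0,0,-0.025]},
    {"gripper":1,"linear":[0,0,0],"delta_rot":[0,0,-0.05]},
  ],
)

```text
clock: 11.4
position: [0.5423, 0.1545, 0.1858]
ee_rot: [-0.0, 0.318, 0.948, 0.0]
contact_force: [1.1, -0.4, 1.8]
width: 0.0121
gripper_force: 97.7
```

```bash
python3 -c "
from h import *
st()"
```

```text
t 11.4 p [0.5423 0.1545 0.1858] yaw 2.4947 tilt [-0.0001  0.0001] F [ 1.11 -0.42  1.81] M [-0.042 -0.068  0.   ] w 0.0121 g 97.72283434867859 q [ 0.15  0.29  1.6   0.    1.25 -0.77]
```

Request:
send_rows(
  increments=[
    {"gripper":1,"linear":[0,0,0],"delta_rot":[0,0,-0.025]},
    {"gripper":1,"linear":[0,0,0],"delta_rot":[0,0,-0.05]},
  ],
)

```text
clock: 11.6
position: [0.5422, 0.1544, 0.1857]
ee_rot: [-0.0, 0.341, 0.94, -0.0]
contact_force: [-0.5, 0.5, -1.0]
width: 0.0124
gripper_force: 97.6
```

```bash
python3 -c "
from h import *
st()"
```

```text
t 11.6 p [0.5422 0.1544 0.1857] yaw 2.4449 tilt [-0.0002 -0.0003] F [-0.47  0.46 -0.96] M [-0.096 -0.102  0.086] w 0.0124 g 97.62703657150269 q [ 0.15  0.29  1.6  -0.    1.25 -0.72]
```

Request:
send_rows(
  increments=[
    {"gripper":1,"linear":[0,0,0],"delta_rot":[0,0,-0.025]},
    {"gripper":1,"linear":[0,0,0],"delta_rot":[0,0,-0.05]},
  ],
)

```text
clock: 11.8
position: [0.5422, 0.1544, 0.1855]
ee_rot: [-0.0, 0.365, 0.931, -0.0]
contact_force: [-0.4, -0.1, -2.2]
width: 0.0122
gripper_force: 97.6
```

```bash
python3 -c "
from h import *
st()"
```

```text
t 11.8 p [0.5422 0.1544 0.1855] yaw 2.3953 tilt [-0.0004 -0.0004] F [-0.35 -0.15 -2.17] M [-0.163 -0.123  0.277] w 0.0122 g 97.5799834728241 q [ 0.15  0.29  1.6  -0.    1.25 -0.67]
```

Request:
send_rows(
  increments=[
    {"gripper":1,"linear":[0,0,-0.0006],"delta_rot":[0,0,-0.025]},
    {"gripper":1,"linear":[0,0,-0.001],"delta_rot":[0,0,-0.05]},
  ],
)

```text
clock: 12.0
position: [0.5423, 0.1544, 0.1851]
ee_rot: [0.0, 0.388, 0.922, -0.0]
contact_force: [0.1, -1.6, 2.5]
width: 0.0119
gripper_force: 98.2
```

```bash
python3 -c "
from h import *
st()"
```

```text
t 12.0 p [0.5423 0.1544 0.1851] yaw 2.3451 tilt [ 0.0002 -0.0003] F [ 0.14 -1.56  2.51] M [-0.246  0.149  0.345] w 0.0119 g 98.21498394012451 q [ 0.15  0.29  1.6  -0.    1.25 -0.62]
```

Request:
send_rows(
  increments=[
    {"gripper":1,"linear":[0,0,-0.0003],"delta_rot":[0,0,-0.025]},
    {"gripper":1,"linear":[0,0,-0.0005],"delta_rot":[0,0,-0.05]},
  ],
)

```text
clock: 12.2
position: [0.5424, 0.1544, 0.1848]
ee_rot: [0.0, 0.411, 0.912, -0.0]
contact_force: [-1.5, -1.3, 4.5]
width: 0.0121
gripper_force: 98.5
```

```bash
python3 -c "
from h import *
st()"
```

```text
t 12.2 p [0.5424 0.1544 0.1848] yaw 2.2952 tilt [ 0.0006 -0.0003] F [-1.55 -1.33  4.53] M [-0.3    0.177  0.424] w 0.0121 g 98.46491932868958 q [ 0.15  0.29  1.61 -0.    1.25 -0.57]
```

Request:
send_rows(
  increments=[
    {"gripper":1,"linear":[0,0,0],"delta_rot":[0,0,-0.025]},
    {"gripper":1,"linear":[0,0,0],"delta_rot":[0,0,-0.05]},
  ],
)

```text
clock: 12.4
position: [0.5425, 0.1544, 0.1846]
ee_rot: [0.0, 0.433, 0.901, 0.0]
contact_force: [-0.3, -2.1, 3.0]
width: 0.0122
gripper_force: 98.6
```

```bash
python3 -c "
from h import *
st()"
```

```text
t 12.4 p [0.5425 0.1544 0.1846] yaw 2.2452 tilt [ 0.0006 -0.0002] F [-0.29 -2.13  2.95] M [-0.329  0.163  0.602] w 0.0122 g 98.57784032821655 q [ 0.15  0.29  1.61 -0.    1.25 -0.52]
```

Request:
send_rows(
  increments=[
    {"gripper":1,"linear":[0,0,0],"delta_rot":[0,0,-0.03]},
    {"gripper":1,"linear":[0,0,0],"delta_rot":[0,0,-0.055]},
  ],
)

```text
clock: 12.6
position: [0.5425, 0.1544, 0.1843]
ee_rot: [0.0, 0.458, 0.889, -0.0]
contact_force: [0.1, -1.7, 2.3]
width: 0.0122
gripper_force: 98.5
```

```bash
python3 -c "
from h import *
st()"
```

```text
t 12.6 p [0.5425 0.1544 0.1843] yaw 2.1905 tilt [ 0.0004 -0.0003] F [ 0.07 -1.66  2.34] M [-0.325  0.031  0.713] w 0.0122 g 98.52044463157654 q [ 0.15  0.29  1.61 -0.    1.25 -0.47]
```

Request:
send_rows(
  increments=[
    {"gripper":-0.3,"linear":[0,0,0],"delta_rot":[0,0,0]},
    {"gripper":-0.3,"linear":[0,0,0],"delta_rot":[0,0,0]},
    {"gripper":-0.3,"linear":[0,0,0],"delta_rot":[0,0,0]},
    {"gripper":-0.3,"linear":[0,0,0],"delta_rot":[0,0,0]},
    {"gripper":-0.3,"linear":[0,0,0],"delta_rot":[0,0,0]},
  ],
  newtons=40,
)

```text
clock: 13.1
position: [0.5423, 0.1546, 0.1842]
ee_rot: [-0.0, 0.457, 0.889, 0.0]
contact_force: [-0.3, -0.2, 0.3]
width: 0.0556
gripper_force: 0.0
```

Request:
send_rows(
  increments=[
    {"gripper":-0.3,"linear":[0,0,0.01],"delta_rot":[0,0,0]},
    {"gripper":-0.3,"linear":[0,0,0.03],"delta_rot":[0,0,0]},
    {"gripper":-0.3,"linear":[0,0,0.06],"delta_rot":[0,0,0]},
    {"gripper":-0.3,"linear":[0,0,0.09],"delta_rot":[0,0,0]},
    {"gripper":-0.3,"linear":[0,0,0.11],"delta_rot":[0,0,0]},
    {"gripper":-0.3,"linear":[0,0,0.12],"delta_rot":[0,0,0]},
    {"gripper":-0.3,"linear":[0,0,0.12],"delta_rot":[0,0,0]},
    {"gripper":-0.3,"linear":[0,0,0.12],"delta_rot":[0,0,0]},
  ],
)

```text
clock: 13.9
position: [0.5419, 0.1545, 0.3036]
ee_rot: [-0.001, 0.457, 0.889, -0.0]
contact_force: [-0.0, 0.4, -1.2]
width: 0.0555
gripper_force: 0.0
```

Run:
```python
from h import *
w=grab('wrist'); st()
cv2.imwrite('pics/w6.png',cv2.resize(w['pixels'],(800,600),interpolation=cv2.INTER_CUBIC))
```

```text
t 13.95 p [0.5416 0.1544 0.3031] yaw 2.1918 tilt [-0.0023 -0.0003] F [-0.61  0.08  0.34] M [ 0.001  0.017 -0.032] w 0.0554 g 0.0 q [ 0.15  0.23  1.4   0.    1.52 -0.47]
```

View pics/w6.png

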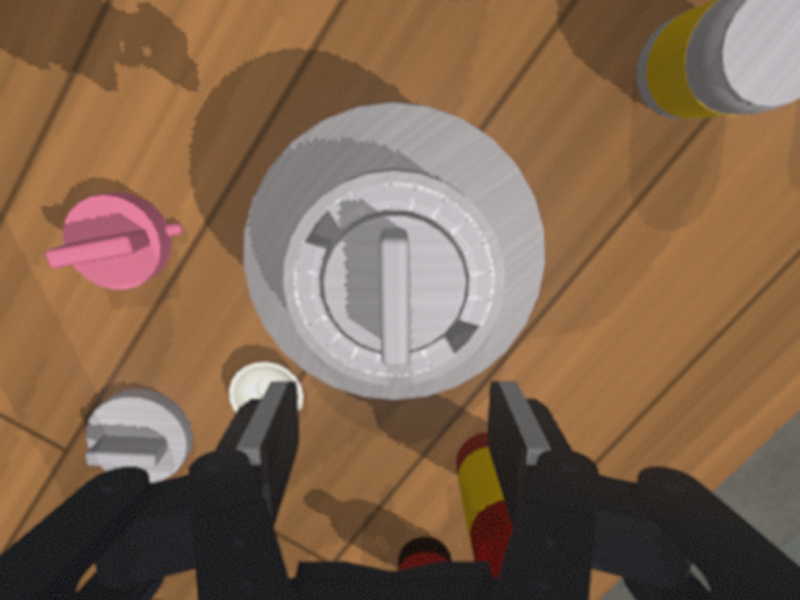

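The lid sits level in the neck: fin at (396,300) in line with the tool, pins under the flange, both gaps (322,230) and (462,336) empty. It has been turned about 0.91 rad, roughly 0.28–0.3 past the bite, so I estimate the clamping at 17–21 N. The hand is clear.

```bash
python3 -c "
from rig import sign_off
print(sign_off())"
```

```text
the job is handed in; nothing more can be done
None
```

The job is handed in at about 14 s: the lid with the cross pin is in the canister's neck, turned clockwise to an estimated 17–21 N on the seal and released, with nothing else moved as far as the last picture shows.

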